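# Press a bedded cabochon and keep it under load

## Robot

A 6-joint arm with a two-finger parallel gripper is mounted at the origin on the work surface. World frame = base frame: x ahead of the robot, y to its left, z up, the work surface at z = 0. Lengths are in m, angles in rad, forces in N, time in s.
With the tool pointing down it reaches from about 0.375 to 0.975 m from the base axis. Payload 3.8 kg.
Tool frame: the origin (TCP) lies midway between the tips of the shut fingers; the grasp point (between the pads) lies 19 mm behind it; x points along the fingers, y is the direction in which the jaws open and shut, and the axes are right-handed (so a half turn about x gives the same grasp; the last joint's range is limited). The gripper opens to 88 mm and grips with 3 to 60 N. Pads are 18 mm wide; open, the fingers measure 123 mm over their backs; the gripper's body (75 mm by 187 mm) begins 45 mm behind the grasp point.
Start: joints at [1.089, 0.264, 1.604, -0, 1.274, -0.037], TCP at [0.29, 0.609, 0.239] pointing down, gripper open.
Joint ranges: [-2.63, 2.63], [-0.94, 2.18], [0.31, 2.57], [-1.31, 4.45], [0, 2.66], [-2.55, 2.55]. Speed limits (rad/s): [2.57, 2.57, 3.14, 3.14, 3.14, 3.14].

## Interface

Orientations are given as a rotation vector (axis times angle).
In Python, from cell import manip, inverse_kinematics, cams, order gives the robot as it stands. Calls block until the motion is done:
- manip.move_pose(position, orientation): joint-space move of the TCP to a pose.
- manip.move_linear(position, rate=0.15, rot=None): straight line of the TCP; rot=None keeps the orientation; rate is the mean speed in m/s.
- manip.set_joints(angles): joint-space move.
- manip.set_gripper(opening, force=None): finger opening in m; force is the grip in N (None keeps the last); returns when the fingers have stopped.
- manip.dwell(seconds).
- inverse_kinematics(position, orientation): joint angles nearest the present ones, or None.
- manip.state(): the state.
- cams.capture(name): name is "scene" or "top"; returns a dict with "image" (384x512x3 uint8, blue, green, red), "z_map" (384x512 float32, m along the optical axis (not along the pixel's ray), 0 where there is no reading), "intrinsics" (3x3 intrinsics, pixels), "position" and "orientation" of the camera in the world. Camera axes: x right, y down, z forward; pixel columns grow to the right and rows downward; lengths in m; the calibration is good to about 2 mm. A picture is of the moment at which its call begins.
A pose or a line that the arm cannot do raises manip.IKError and nothing moves.
- order.close_job(): hands the job in, once; it reports no verdict.
The state is a dict: "clock": time; "joint_pos": joint angles; "joint_velocities": joint speeds; "tau": joint torques, N m; "tool_pos": TCP position; "tcp_rot": TCP orientation; "contact_force": force on the tool from outside, world axes, zero at the start; "moment": the same for the moment, N m; "gripper_width": finger opening in m.
Only numpy, scipy, OpenCV 4.12 (cv2) and the standard library are available. Lean on these libraries where they do the work, as an engineer would, in place of code of your own. Each camera call takes 0.05 s, during which the arm holds its last target. There are 200 camera calls.

## Task

The round cabochon has just been bedded in adhesive and waits in the nest next to the pad of the setting press, on its left or its right: turn the index plate one click so that the round setting stands under the pad, then pull the ball handle down until the pad bears on the stone with about 20 N, and keep it there. Your program finishes while still holding the handle down at that pressure (more than 36 N cracks the stone). Leave both settings in their nests, do not press the square one, and do not disturb the other things on the bench.

Things in the scene. Friction and masses are not known exactly. Their poses are not given: they have to be found in the camera images.
- press: Grey cast bench press fixed to the bench, base 285 x 250 mm, 18 mm thick, 212 mm high. Origin on the index plate's upright axis at bench level; x points from it to the ram and column (away from the robot, give or take its yaw), y left, z up. Its front is open above the plate; the head begins at x = +30 mm, its underside at height 120 mm (ram guide 106 mm).
- index_plate (a joint): Turn of the index plate, rad, 0 at the start, positive anticlockwise seen from above. A sprung star wheel pulls it into six clicks 60 degrees (1.047 rad) apart: past half-way it runs on by itself into the next. Leaving a click takes about 0.5 N m (5 to 8 N at a peg). Six nests stand on it 60 mm from the axis, at 0 (under the pad), 60, 120, 180, 240, 300 degrees from the press's x.
- plate_axis (a point): Centre of the plate's top face, on its axis, height 48 mm; does not turn. The aluminium plate is 210 mm across. Its nests are white rings, 48 mm outside, 40 mm inside, 7 mm high; a steel hub in the middle is 40 mm across, 14 mm high.
- peg_left (a point): Centre of the top (height 76 mm) of the finger peg that at the start stands front left, at 150 degrees from the press's x; turns with the plate. Six such upright steel pegs, 12 mm thick, 28 mm high, stand between the nests, 92 mm from the axis. To index one click anticlockwise, this peg goes along that arc to where peg_right stood.
- peg_right (a point): Centre of the top (height 76 mm) of the peg that at the start stands front right, at 210 degrees; turns with the plate. To index one click clockwise it goes along the arc to where peg_left stood.
- round_setting: The work: round brass setting 36 mm across with a domed stone, 15 mm high in all, about 35 g, loose in its nest. Origin at the centre of its underside (height 48 mm in the nest). At the start in the nest at +60 degrees (left of the pad: turn the plate clockwise) or -60 degrees (right of the pad: anticlockwise).
- square_setting: A square brass setting, 24.5 mm wide and 15 mm high, with a stepped square stone, in the nest on the other side of the pad. Origin at the centre of its underside. Not to be pressed.
- press_pad: White nylon pad of the ram, a disc 22 mm across and 10 mm high. Origin at the centre of its lower face, 60 mm from the plate axis along the press's x, at height 81 mm with the handle up (18 mm above the stone's top). Cushioned by a spring of 3.3 N per mm behind it.
- handle (a joint): Angle of the pull handle, rad: 0 up at rest (60 degrees above level, leaning to the robot), positive as the ball is pulled forwards and down, stop at 1.0; a spring returns it. Lowers the ram 30 mm per rad. With a setting under it the pad touches the stone at 0.6; force on the stone: 13 N near 0.73, 20 N near 0.81, 28 N near 0.89, 36 N near 0.97.
- pull_handle: Black ball, 32 mm across, on an 11 mm steel rod. Origin: ball centre. It swings upright at y = -55 mm of the press, 160 mm from its pivot: at handle value q the centre is at x = 90 - 160 cos(1.05 - q), height 165 + 160 sin(1.05 - q) mm in the press's frame (304 mm at rest, 205 mm at q = 0.8). Axes tilt with it. Pull along its path: about 2 N at 0, 3 N at 0.6, 7 N at 0.8.
- adhesive_pot: Small white pot with a black cap, 31 mm across, 32 mm high, on the rear left corner of the press base. Bystander.
- jar: Glass jar with a red lid, 60 mm across, 70 mm high, left of the press. Bystander.
- marker: Marker pen, 14 mm thick, 135 mm long, lying right of the press. Bystander.
- marker_two: Marker pen, 14 mm thick, 135 mm long, lying at the left of the bench. Bystander.
- tweezers: Steel tweezers 150 mm long, lying at the left of the bench. Bystander.
- hammer: Small hammer 220 mm long lying at the right of the bench. Bystander.
- ring_box: Ring box 55 x 50 x 38 mm at the right of the bench. Bystander.

How it is judged:
By the outcome, as a careful person would: the job done as asked, in the order asked, and still so for the second after the job is handed in, while the arm keeps its last pose, push and grip.
It also fails if it takes over 58 s, if anything falls off the work surface, if the arm or the gripper's body presses on something with over 40 N, if the wrist force passes 120 N, or if a joint passes its speed limit or range.

## Working session

There is one attempt and no reset: what is moved stays moved. The work goes in short steps, each a Python script; the robot and the scene stay as the last script left them, time stands still between calls to the robot, and variables do not carry over. Pictures are saved under pics/ and viewed, about 8 in all and at most 12, crops included, and the job is handed in when it is done.

```bash
ls; mkdir -p pics; python3 - <<'E'
from cell import manip, cams
import cv2, numpy as np
for n in ["scene","top"]:
    c=cams.capture(n); cv2.imwrite(f"pics/{n}0.png",c["image"]); np.savez(f"{n}0.npz",**c)
    print(n,c["intrinsics"].tolist() if hasattr(c["intrinsics"],'tolist') else c["intrinsics"],c["position"],c["orientation"])
print(manip.state())
E
```

```text
pics
scene [[362.30126258488116, 0.0, 260.67281595298823], [0.0, 362.30126258488116, 194.02894433945457], [0.0, 0.0, 1.0]] [1.3074469  0.13167314 0.93713696] [-1.62445347 -1.91146799  0.81606444]
top [[395.94334347003394, 0.0, 259.41001241261404], [0.0, 395.94334347003394, 195.55809085080557], [0.0, 0.0, 1.0]] [ 0.42093424 -0.00281202  1.45553789] [-2.21373456  2.15764239 -0.11399281]
{'clock': 0.1, 'joint_pos': array([ 1.08907184e+00,  2.64688654e-01,  1.60520020e+00,  1.06357382e-05,
        1.27371443e+00, -3.69372916e-02]), 'joint_velocities': array([ 0.00071203, -0.00231485, -0.00334296,  0.00027612, -0.00094373,
        0.00262243]), 'tau': array([ 4.99631715e-04, -5.03614998e+01, -3.58073723e+01,  7.31608202e-02,
        2.32658093e-02, -4.83840449e-05]), 'tool_pos': array([0.29015866, 0.60875532, 0.23752532]), 'tcp_rot': array([ 0.34730594,  1.54303203, -0.35037542]), 'contact_force': array([ 1.03482206, -0.86019193, -0.02855833]), 'moment': array([-0.01337542, -0.02632492, -0.04392872]), 'gripper_width': 0.08806008170442339}
```

View pics/scene0.png

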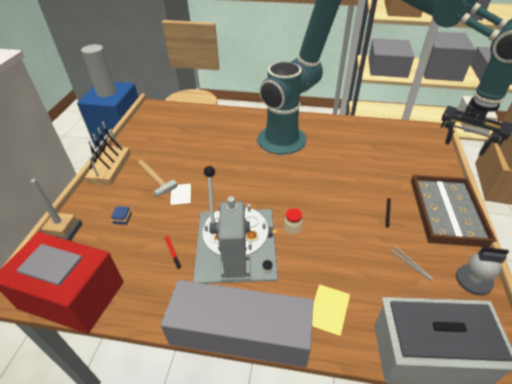

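View pics/top0.png

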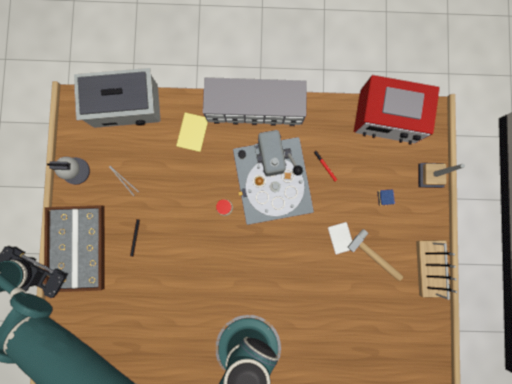

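The scene view shows the press at about (235,235) with the ball up at (209,172). In the top view the plate is centred near (275,187), the ball is at (298,170), and there are brass settings near (259,181) and (288,176). I'll zoom in and measure next.

```bash
cat > h.py <<'E'
import numpy as np, cv2
from scipy.spatial.transform import Rotation as R
def ray(c,u,v,z):
    K=c["intrinsics"]; d=R.from_rotvec(c["orientation"]).apply(np.linalg.inv(K)@[u,v,1.])
    p=c["position"]; return p+d*(z-p[2])/d[2]
def proj(c,P):
    q=R.from_rotvec(c["orientation"]).inv().apply(np.asarray(P)-c["position"]); q=q@c["intrinsics"].T
    return q[...,:2]/q[...,2:]
E
python3 - <<'E'
from h import *
t=np.load("top0.npz"); s=np.load("scene0.npz")
# cloud from depth
def cloud(c):
    z=c["z_map"]; v,u=np.mgrid[:384,:512]; K=c["intrinsics"]
    P=np.stack([(u-K[0,2])/K[0,0]*z,(v-K[1,2])/K[1,1]*z,z],-1).reshape(-1,3)
    return R.from_rotvec(c["orientation"]).apply(P).reshape(384,512,3)+c["position"]
P=cloud(t)
im=t["image"]
win=np.zeros((384,512),bool); win[130:230,228:318]=1
# base corners
m=((P[...,2]>0.008)&win&(t["z_map"]>0)).astype(np.uint8)
m=cv2.morphologyEx(m,cv2.MORPH_OPEN,np.ones((5,5)))
cs=max(cv2.findContours(m,0,2)[0],key=cv2.contourArea); r=cv2.minAreaRect(cs)
b=cv2.boxPoints(r); print("base",[ray(t,*x,0.018).round(4).tolist() for x in b])
# plate: height .044-.053
m=((P[...,2]>0.04)&(P[...,2]<0.056)&win).astype(np.uint8)
m=cv2.morphologyEx(m,cv2.MORPH_OPEN,np.ones((3,3)))
cs=max(cv2.findContours(m,0,2)[0],key=cv2.contourArea)
h=cv2.convexHull(cs)[:,0]; (u,v),rr=cv2.minEnclosingCircle(h); print("plate",u,v,rr,ray(t,u,v,.048))
# balls
for c,w,n in((t,(155,185,285,310),'top'),(s,(160,182,200,220),'scene')):
    g=c["image"].max(2)<60; k=np.zeros_like(g); k[w[0]:w[1],w[2]:w[3]]=1
    nl,lab,st,ce=cv2.connectedComponentsWithStats((g&k).astype(np.uint8)); i=1+st[1:,4].argmax(); print(n,st[i],ce[i],ray(c,*ce[i],.304))
a=cv2.resize(im[125:230,225:320],None,fx=5.5,fy=5.5,interpolation=cv2.INTER_CUBIC); 
b=cv2.resize(s["image"][160:285,185:280],None,fx=4.6,fy=4.6,interpolation=cv2.INTER_CUBIC)[:577]
b=cv2.resize(b,(270*1,360)); a=a[:577]
cv2.imwrite("pics/z1.png",np.hstack([a,cv2.copyMakeBorder(b,0,a.shape[0]-360,0,0,0)]))
E
```

```text
base [[0.7569, 0.0848, 0.018], [0.8101, -0.1621, 0.018], [0.4902, -0.2249, 0.018], [0.4398, 0.0179, 0.018]]
plate 274.6182556152344 186.6941680908203 29.07388687133789 [ 0.5761777  -0.08029948  0.048     ]
top [294 166   8   9  59] [297.45762712 169.79661017] [ 0.59972747 -0.13235103  0.304     ]
scene [205 167   9   9  65] [208.95384615 171.21538462] [ 0.59937705 -0.13223857  0.304     ]
```

View pics/z1.png

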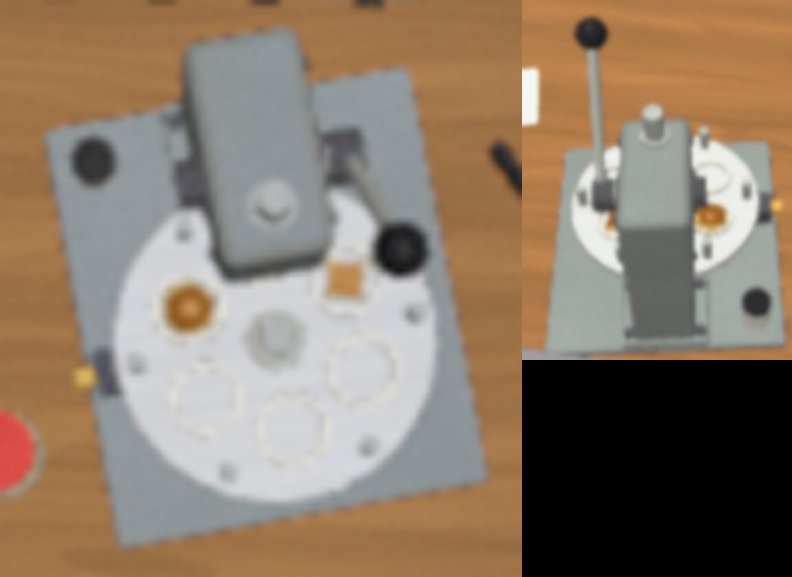

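The round brass setting (crop 190,307) is left of the pad and the square one (345,280) is right, so the plate turns clockwise. peg_right is at crop (368,447), peg_left at (228,472), and the jar is clear at lower left. Next I fit the pose from the pegs and nests.

```bash
python3 - <<'E'
from h import *
from scipy.optimize import least_squares
t=np.load("top0.npz")
px=lambda x,y:(225+(x+.5)/5.5-.5,125+(y+.5)/5.5-.5)
obs=[((137,362),92,90,.076),((228,471),92,150,.076),((368,446),92,210,.076),((414,312),92,270,.076),((185,232),92,30,.076),
 ((205,399),60,120,.055),((292,430),60,180,.055),((362,371),60,240,.055),((190,307),60,60,.06),((345,281),60,300,.062)]
W=np.array([ray(t,*px(*o[0]),o[3])[:2] for o in obs])
def res(p):
    a=np.radians([o[2] for o in obs])+p[2]; r=np.array([o[1] for o in obs])/1e3
    return (np.c_[p[0]+r*np.cos(a),p[1]+r*np.sin(a)]-W).ravel()
f=least_squares(res,[.576,-.08,.2]);print(f.x,np.degrees(f.x[2]));print((f.fun.reshape(-1,2)*1e3).round(1).tolist())
x,y,w=f.x
c,s=np.cos(w),np.sin(w); print("ball pred",x+c*.0104+s*.055,y+s*.0104-c*.055)
for o in obs[1:3]: a=np.radians(o[2])+w; print(o[2],x+.092*np.cos(a),y+.092*np.sin(a))
E
```

```text
[ 0.57619789 -0.07964028  0.20361349] 11.666193514607352
[[-0.1, 1.5], [-0.9, -0.1], [-0.5, -1.6], [0.3, -2.6], [2.9, 1.0], [-0.6, 0.6], [-0.9, 0.3], [-0.4, -0.0], [-0.7, 1.5], [0.9, -0.6]]
ball pred 0.5975045718186773 -0.13140112315250796
150 0.48886780608458497 -0.05070143700988508
210 0.5074710786926486 -0.14080092784235354
```

```bash
cat >> h.py <<'E'
AX=np.array([.5762,-.0796]); YAW=.2036
F=np.array([np.cos(YAW),np.sin(YAW),0]); L=np.array([-np.sin(YAW),np.cos(YAW),0]); Z=np.array([0,0,1.])
def P(x,y,z): return np.r_[AX,0]+F*x+L*y+Z*z      # press frame (m) -> world
def ori(th,s=1):
    x=np.sin(th)*F-np.cos(th)*Z; y=s*L
    return R.from_matrix(np.c_[x,y,np.cross(x,y)]).as_rotvec()
E
python3 - <<'E'
from h import *; from cell import manip, inverse_kinematics as ik
for s in(1,-1):
  for d in(15,25,35):
    o=ori(np.radians(d),s); print(s,d)
    for p in([-.080,-.046,.062],[-.092,0,.062],[-.080,.046,.12],[.010,-.055,.304],[-.065,-.055,.205]):
        q=ik(P(*p),o); print(None if q is None else np.round(q,2))
E
```

```text
1 15
[-0.42  0.04  2.24  0.25  0.66 -2.37]
[-0.34 -0.02  2.31  0.23  0.64 -2.28]
[-0.23 -0.13  2.28  0.16  0.76 -2.11]
[-0.33 -0.04  1.84  0.15  1.12 -2.16]
[-0.41 -0.1   2.08  0.18  0.95 -2.28]
1 25
None
None
[-0.3  -0.21  2.39  0.36  0.61 -2.33]
[-0.39 -0.12  1.96  0.29  0.96 -2.29]
[-0.49 -0.18  2.19  0.38  0.82 -2.48]
1 35
None
None
None
[-0.46 -0.2   2.07  0.5   0.83 -2.49]
None
-1 15
[-0.42  0.04  2.24  0.25  0.66  0.77]
[-0.34 -0.02  2.31  0.23  0.64  0.86]
[-0.23 -0.13  2.28  0.16  0.76  1.04]
[-0.33 -0.04  1.84  0.15  1.12  0.99]
[-0.41 -0.1   2.08  0.18  0.95  0.86]
-1 25
[-0.5  -0.01  2.34  0.56  0.53  0.42]
[-0.42 -0.08  2.41  0.53  0.51  0.52]
[-0.3  -0.21  2.39  0.36  0.61  0.81]
[-0.39 -0.12  1.96  0.29  0.96  0.85]
[-0.49 -0.18  2.19  0.38  0.82  0.66]
-1 35
[-0.59 -0.03  2.44  1.03  0.5  -0.09]
[-0.51 -0.11  2.51  1.02  0.46 -0.02]
[-0.37 -0.27  2.5   0.72  0.5   0.42]
[-0.46 -0.2   2.07  0.5   0.83  0.65]
[-0.58 -0.24  2.29  0.65  0.73  0.38]
```

```bash
python3 - <<'E'
from h import *; from cell import manip, cams
o=ori(np.radians(25),-1)
manip.set_gripper(.032,20)
manip.move_pose([.42,.22,.26],o); print(manip.state()["clock"])
arc=lambda d,z:P(.092*np.cos(np.radians(d)),.092*np.sin(np.radians(d)),z)
manip.move_pose(arc(210,.14),o)
st=manip.state(); print(st["clock"],st["tool_pos"]-arc(210,.14))
manip.move_linear(arc(210,.09),rate=.1)
c=cams.capture("top"); d=cams.capture("scene")
a=cv2.resize(c["image"][125:245,215:325],(550,600),interpolation=cv2.INTER_CUBIC); b=cv2.resize(d["image"][140:270,190:250],(240,520),interpolation=cv2.INTER_CUBIC)
cv2.imwrite("pics/a1.png",np.hstack([a,cv2.copyMakeBorder(b,0,80,0,0,0)]))
print(manip.state()["clock"],manip.state()["contact_force"])
E
```

```text
2.7833
4.2333 [0.00027277 0.00056576 0.00014505]
4.9833 [-0.78014532  0.35248678  0.29286862]
```

View pics/a1.png

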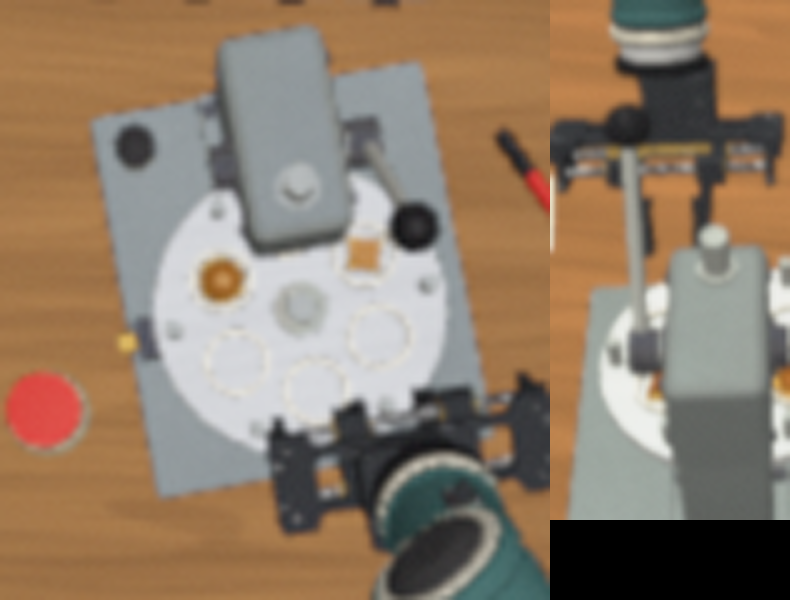

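The peg (crop 388,407) sits between the two fingers (around 360 and 440), and the gripper body is clear of the ball and rod. I lower the fingers and index the plate.

```bash
python3 - <<'E'
from h import *; from cell import manip, cams
arc=lambda d,z:P(.092*np.cos(np.radians(d)),.092*np.sin(np.radians(d)),z)
manip.move_linear(arc(210,.062),rate=.06)
f=lambda:print(manip.state()["clock"],manip.state()["contact_force"].round(1),flush=True)
f()
if abs(manip.state()["contact_force"][2])<8:
  for d in (200,190,180,170,160,150):
    manip.move_linear(arc(d,.062),rate=.05); f()
  manip.dwell(.3); f()
c=cams.capture("top")
a=cv2.resize(c["image"][125:245,215:325],(550,600),interpolation=cv2.INTER_CUBIC); cv2.imwrite("pics/a2.png",a)
E
```

```text
5.6 [-0.8  0.1 -1.3]
6.0667 [ 1.  -6.1 -1.4]
6.5333 [-0.9 -3.6  1.2]
7.0 [-1.8 -4.3  2.1]
7.4667 [ 0.2  0.3 -0.1]
7.9333 [-0.8 -0.2  0. ]
8.4 [ 0.3 -0.5  0.4]
8.7 [0.8 0.2 0.4]
```

View pics/a2.png

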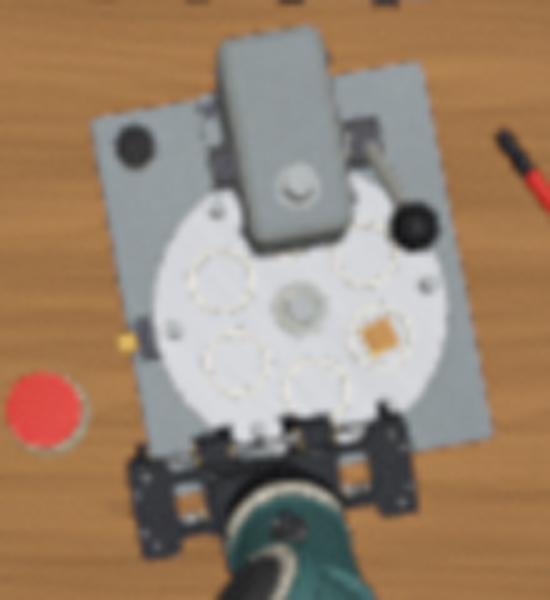

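The plate has indexed one click: the square setting is now at front right (378,335), the left nest is empty, and the round setting is hidden under the pad. Next I back off and grip the ball.

```bash
cat >> h.py <<'E'
TH=np.radians(20); O2=ori(TH,-1); TX=np.sin(TH)*F-np.cos(TH)*Z
def ball(q): return np.array([.5995,-.1323,.304])+F*.160*(np.cos(1.05)-np.cos(1.05-q))+Z*.160*(np.sin(1.05-q)-np.sin(1.05))
E
python3 - <<'E'
from h import *; from cell import manip, cams
arc=lambda d,z:P(.092*np.cos(np.radians(d)),.092*np.sin(np.radians(d)),z)
f=lambda:print(manip.state()["clock"],manip.state()["contact_force"].round(1),manip.state()["gripper_width"],flush=True)
manip.move_linear(arc(150,.13),rate=.12)
manip.move_linear(P(-.13,.0,.28),rate=.2)
manip.set_gripper(.06,25)
b=ball(0)+.019*TX
manip.move_pose(b-.1*TX-.03*F,O2); f()
manip.move_linear(b-.05*TX,rate=.12)
manip.move_linear(b,rate=.06); f()
c=cams.capture("top"); d=cams.capture("scene")
a=cv2.resize(c["image"][125:225,245:345],(500,500),interpolation=cv2.INTER_CUBIC); b=cv2.resize(d["image"][120:220,180:240],(300,500),interpolation=cv2.INTER_CUBIC)
cv2.imwrite("pics/a3.png",np.hstack([a,b]))
E
```

```text
11.6583 [-0.2 -0.4 -0.9] 0.05986387036334181
13.35 [-0.5 -0.1  0.6] 0.060348832735246424
```

View pics/a3.png

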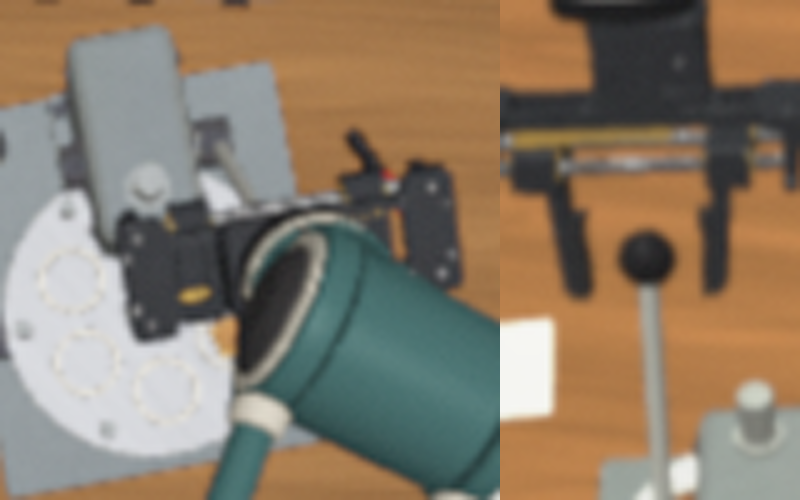

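The ball (scene crop 647,257) sits centred between the finger pads. I close on it and pull along the arc.

```bash
cat >> h.py <<'E'
def tang(q): return -F*np.sin(1.05-q)-Z*np.cos(1.05-q)
def radv(q): return -F*np.cos(1.05-q)+Z*np.sin(1.05-q)
E
python3 - <<'E'
from h import *; from cell import manip
def f(q):
    s=manip.state(); c=s["contact_force"]; e=(s["tool_pos"]-ball(q)-.019*TX)*1e3
    print(q,round(s["clock"],2),"tan %.1f rad %.1f lat %.1f"%(c@tang(q),c@radv(q),c@L),"err tan %.1f rad %.1f"%(e@tang(q),e@radv(q)),round(s["gripper_width"],4),flush=True); return c
manip.set_gripper(.02,25); f(0)
for q in (.1,.2,.3,.4,.5):
    manip.move_linear(ball(q)+.019*TX,rate=.05)
    if np.linalg.norm(f(q))>25: break
E
```

```text
0 14.03 tan 0.1 rad 0.8 lat 2.3 err tan -0.1 rad 0.1 0.0295
0.1 14.49 tan -1.9 rad -0.0 lat 5.6 err tan 0.5 rad -0.1 0.03
0.2 14.96 tan -3.0 rad -0.6 lat 5.4 err tan -0.3 rad -0.1 0.0302
0.3 15.43 tan -2.3 rad -2.4 lat 5.7 err tan -0.5 rad -0.2 0.0297
0.4 15.89 tan -3.4 rad -2.1 lat 6.3 err tan -0.7 rad -0.3 0.0297
0.5 16.36 tan -2.7 rad -1.4 lat 5.9 err tan -0.9 rad -0.4 0.0298
```

```bash
python3 - <<'E'
from h import *; from cell import manip,cams
def f(q):
    cs=[]
    for i in range(10): manip.dwell(.02); cs.append(manip.state()["contact_force"])
    s=manip.state(); c=np.mean(cs,0); e=(s["tool_pos"]-ball(q)-.019*TX)*1e3
    print(q,round(s["clock"],2),"tan %.1f rad %.1f lat %.1f"%(c@tang(q),c@radv(q),c@L),"err tan %.1f rad %.1f"%(e@tang(q),e@radv(q)),round(s["gripper_width"],4),flush=True)
for q in (.57,.64,.7,.75,.78): manip.move_linear(ball(q)+.019*TX,rate=.04); f(q)
c=cams.capture("top"); d=cams.capture("scene"); np.savez("scene1.npz",**d); np.savez("top1.npz",**c)
print("ball px",proj(d,ball(.78)),proj(c,ball(.78)))
a=cv2.resize(c["image"][125:225,235:335],(500,500),interpolation=cv2.INTER_CUBIC); b=cv2.resize(d["image"][150:250,180:240],(300,500),interpolation=cv2.INTER_CUBIC)
cv2.imwrite("pics/a4.png",np.hstack([a,b]))
E
```

```text
0.57 16.96 tan -3.3 rad -1.7 lat 6.1 err tan -1.3 rad -0.4 0.0301
0.64 17.56 tan -4.2 rad -1.0 lat 6.5 err tan -1.5 rad -0.5 0.0298
0.7 18.12 tan -5.2 rad 0.1 lat 7.1 err tan -1.8 rad -0.5 0.0297
0.75 18.63 tan -6.2 rad 0.8 lat 7.6 err tan -2.1 rad -0.6 0.0299
0.78 19.07 tan -7.0 rad 1.3 lat 7.6 err tan -2.2 rad -0.7 0.0298
ball px [213.90918684 179.40975776] [298.32627108 197.40531587]
```

View pics/a4.png

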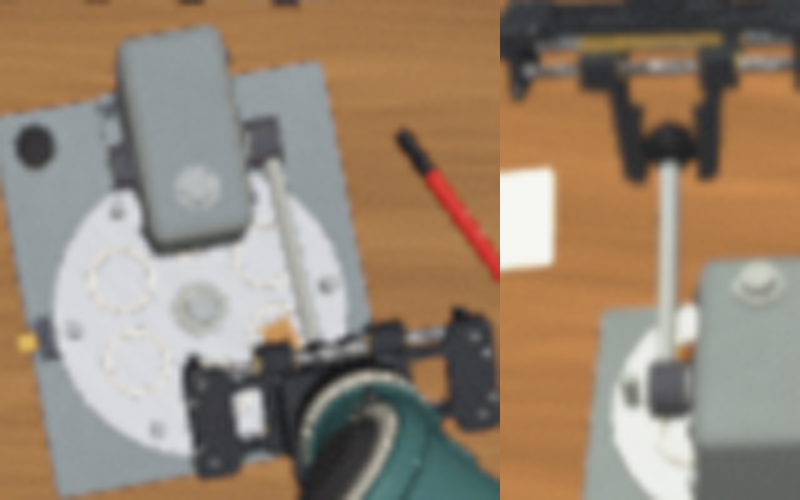

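The pull is going well. The ball sits in the fingers at scene (213.4,179.4), against (213.9,179.4) predicted for q=0.78, and the ram top has sunk. I check q from the ram drop in the depth map.

```bash
python3 - <<'E'
from h import *; from cell import cams
a=np.load("top0.npz")["z_map"]; Z=np.mean([cams.capture("top")["z_map"] for _ in range(6)],0)
s0=np.load("scene0.npz")["z_map"]
np.set_printoptions(precision=1,suppress=True,linewidth=150)
print((Z-a)[156:168,268:282]*1e3)
t=np.load("top0.npz"); print((a)[156:168,268:282]*1e3)
c=cams.capture("scene")
for q in(.7,.74,.766,.78,.82): print(q,proj(c,ball(q)))
g=(c["image"].max(2)<60).astype(np.uint8)[170:190,204:224]; print("\n".join("".join(".#"[v] for v in r) for r in g))
E
```

```text
[[   0.4   -1.    -2.5    6.5   -2.7   -2.8   -2.2   -0.3   -5.6    2.8   -1.9   -2.3    6.3    2.7]
 [  -0.7   -6.5   -2.     2.    -1.7    0.1    1.5   -4.4    6.7   -2.3   -0.4 -210.5   -0.2    0.7]
 [   2.4    1.6   -3.4    0.6    0.7   30.2   35.5   31.6   35.7    0.6    2.3   -0.7 -207.6   -3.7]
 [   1.6    4.     0.6   -3.9   32.7   20.4   26.    17.7   32.8   32.4    0.7    3.4   -1.1   -2.4]
 [   1.7   -2.2    2.3    1.2   20.    22.3   21.5   23.6   19.3   34.4    1.3   -1.6    4.1   -1.3]
 [   3.4   -1.3    0.3    0.4   19.2   22.    23.6   19.7   19.7   25.9   -4.    -0.3 -210.8    0. ]
 [  -0.7    0.6   -2.     2.4   23.8   22.    18.    19.6   21.4   24.3   -1.3    0.7   -3.2   -0.3]
 [  -7.4   -2.3   -2.3    1.8   11.2   21.    23.9   25.1   25.2 -204.8   -1.4    3.3   -2.6   -1.7]
 [  -0.2   -3.     1.6    1.1   -4.1    7.6    8.8    9.9    7.2   -5.     2.3   -2.7   -0.1   -0.4]
 [   7.9   -0.3    0.9    0.2   -3.4    1.4   -0.4   -4.4   -2.2   -3.3    5.5   -4.8   -3.8    0.6]
 [  -0.8    0.3    2.2    2.6   -3.3    2.5   -1.2   -0.1   -4.    -0.4   -1.6    2.     2
[... 1140 characters left out ...]
257.2 1254.7 1261.3 1253.  1254.9 1253.3 1258.5 1259.2 1259.1 1256.9 1258.1 1260.7]
 [1255.2 1257.6 1257.5 1258.5 1258.5 1257.8 1260.6 1255.8 1257.2 1260.7 1261.8 1261.3 1262.3 1261.7]]
0.7 [213.4 177.2]
0.74 [213.7 178.3]
0.766 [213.8 179. ]
0.78 [213.9 179.4]
0.82 [214.1 180.6]
#.................#.
##...............##.
###.............###.
###.............###.
###.............###.
###.............###.
####....#####...###.
.###..########.####.
.##################.
.##################.
.##################.
.########..###.####.
..###...........###.
..###............##.
..##.............#..
....................
....................
....................
....................
....................
```

```bash
python3 - <<'E'
from h import *; from cell import cams
K=[cams.capture("top")["z_map"] for _ in range(12)]
w=np.s_[160:163,273:276]
a=np.load("top0.npz")["z_map"]
Z=np.median(K,0)
print("before",np.median(a[w]),a[w].mean(),"after",Z[w].mean(),np.std([k[w].mean() for k in K]))
# head top beside the ram as a reference
r=np.s_[140:155,268:276]; print("ref",np.median(a[r]),np.median(Z[r]))
# scene: ram top and ball rows
s0=np.load("scene0.npz"); C=[cams.capture("scene") for _ in range(8)]
I=np.mean([c["image"].astype(float) for c in C],0).astype(np.uint8)
g=np.hstack([cv2.resize(x[160:220,195:255],(400,400),interpolation=cv2.INTER_CUBIC) for x in(s0["image"],I)])
cv2.imwrite("pics/a5.png",g)
E
```

```text
before 1.2256962 1.2256657 after 1.24836 0.00067844824
ref 1.2640283 1.2639742
```

View pics/a5.png

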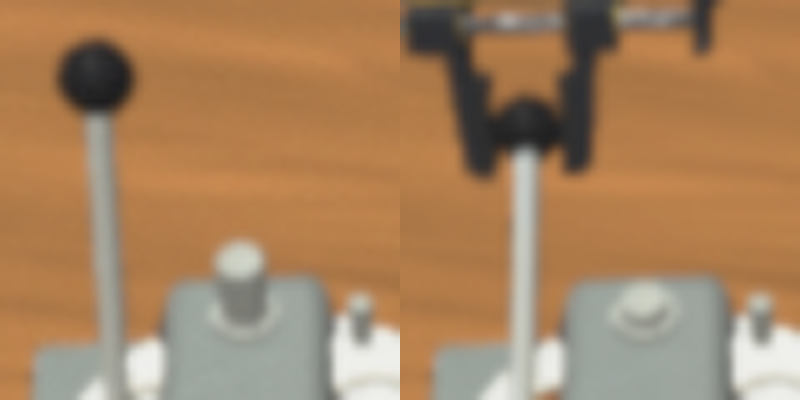

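Both checks agree. The ram top dropped 22.6 mm, giving q≈0.755, and the tool position gives 0.766, so the force is about 16 N. I go on to q≈0.81, allowing for the 2 mm arm sag.

```bash
python3 - <<'E'
from h import *; from cell import manip,cams
from scipy.optimize import brentq
def f(q):
    cs=[]
    for i in range(10): manip.dwell(.03); cs.append(manip.state()["contact_force"])
    s=manip.state(); c=np.mean(cs,0); d=s["tool_pos"]-.019*TX
    qa=brentq(lambda q:(d-ball(q))@tang(q),.4,1)
    print(q,round(s["clock"],2),"tan %.1f rad %.1f lat %.1f"%(c@tang(q),c@radv(q),c@L),"tool q %.3f"%qa,round(s["gripper_width"],4),flush=True)
f(.78)
manip.move_linear(ball(.827)+.019*TX,rate=.03); f(.827)
K=np.median([cams.capture("top")["z_map"] for _ in range(14)],0)
print("ram drop mm",(K[160:163,273:276].mean()-1.2257)*1e3)
E
```

```text
0.78 20.85 tan -7.1 rad 1.4 lat 7.4 tool q 0.766 0.0296
0.827 21.58 tan -8.0 rad 2.1 lat 8.0 tool q 0.812 0.0295
ram drop mm 23.614288
```

```bash
python3 - <<'E'
from h import *; from cell import manip,order,cams
manip.dwell(.5); s=manip.state(); print(s["clock"],s["contact_force"]@tang(.81),s["gripper_width"])
order.close_job()
E
```

```text
22.7833 -7.794828946360631 0.030158452104660578
the job is handed in; nothing more can be done
```

I turned the plate one click clockwise, which puts the round setting under the pad. I then gripped the ball handle, pulled it down to about q = 0.8, and handed the job in at 22.8 s, still holding it there.

- **Force on the stone:** by my estimate it is 18–21 N. This is inferred from handle angle and pull force, as nothing measures it directly.
- **Handle angle:** the two readings disagree slightly. The tool position gives q = 0.812 (about 21 N) and the ram top's 23.6 mm drop gives q = 0.787 ± 0.02 (about 18.5 N). The pull at the ball was 7.8–8.0 N, against the stated 7 N at q = 0.8. It had already read slightly above the stated values at smaller angles.
- **Plate and settings:** the picture after indexing shows the plate seated in its click and the square setting in its nest at the front right, away from the pad. The round setting was hidden under the head, so I could not see it. Its old nest is empty, and the pull force began to rise near q = 0.6, where the pad should touch the stone.
- **Other checks:** nothing else had moved in the close-up pictures around the press. I took no final picture of the whole bench. The highest tool force I recorded was around 11 N, of which about 8 N was a steady sideways load from gripping the ball.

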